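# Sweep the used caps into the waste tray

### The job

Clear the prep board: with the fingertips, gently sweep the three used blue screw caps that lie on the white board off its edge into the red waste tray beside it. Only push them; do not squeeze or lift them. Leave the amber vial standing where it is on the board, and do not disturb the dishes, bottles and boxes around.

Things in the scene. Friction and masses are not known exactly. Their poses are not given: they have to be found in the camera images.
- board: raised white prep board, fixed, a plain slab 250 mm (its x) by 260 mm (its y) and 55 mm high, flat top without rims. Origin at the centre of its underside on the bench, z up; its yaw differs each time. The tray stands along one of its two y edges and the slide box along the other, which way round differs each time.
- tray: red open waste tray, fixed, 250 mm (its x) by 120 mm (its y) outside, 45 mm high, walls 4 mm, floor 5 mm thick; it stands 1 mm from the board, with its rim 10 mm below the board's top, axes parallel to the board's. Origin at the centre of its underside on the bench.
- slidebox: closed black and grey slide box, fixed, 250 by 120 mm, 65 mm high (10 mm above the board's top), 1 mm from the board on the side away from the tray. Origin at the centre of its underside.
- vial: small amber glass vial with a white cap, loose, upright on the board, 32 mm diameter, 55 mm high, about 60 g. Origin at the centre of its underside. It must stay where it is.
- dishes: stack of three clear round culture dishes on the slide box, loose, 60 mm diameter, 31 mm high. Origin at the centre of its underside. Bystander.
- reagent: clear glass bottle with a blue cap, 70 mm diameter, 140 mm high, loose on the bench at the right. Origin at the centre of its underside. Bystander.
- redjar: clear jar with a red lid, 60 mm diameter, 75 mm high, loose on the bench at the left. Origin at the centre of its underside. Bystander.
- beaker: glass beaker, 68 mm diameter, 80 mm high, loose on the bench at the left. Origin at the centre of its underside. Bystander.
- tipbox: blue pipette-tip box with a clear lid, 90 by 125 mm, 70 mm high, loose on the bench at the right. Origin at the centre of its underside. Bystander.
- cap_a_center (a point): blue ribbed plastic screw cap, loose, lying flat on the board, 32 mm diameter, 20 mm high, about 15 g, slides easily. This point is its centre, 10 mm above its underside. The three caps and the vial stand in four rows side by side across the board, about 60 mm apart along the board's x, within 45 mm of the middle of the board along its y; nothing stands between a cap and the tray.
- cap_b_center (a point): blue ribbed plastic screw cap, loose, lying flat on the board, 32 mm diameter, 20 mm high, about 15 g, slides easily. This point is its centre, 10 mm above its underside. The three caps and the vial stand in four rows side by side across the board, about 60 mm apart along the board's x, within 45 mm of the middle of the board along its y; nothing stands between a cap and the tray.
- cap_c_center (a point): blue ribbed plastic screw cap, loose, lying flat on the board, 32 mm diameter, 20 mm high, about 15 g, slides easily. This point is its centre, 10 mm above its underside. The three caps and the vial stand in four rows side by side across the board, about 60 mm apart along the board's x, within 45 mm of the middle of the board along its y; nothing stands between a cap and the tray.

How it is judged:
At the end, for the whole second after the job is handed in: All three blue caps lie inside the red tray (centre between its walls and below its rim), at rest; the vial stands upright within 15 mm of where it was; dishes, bottles, jar, beaker and tip box are within 20 mm of where they were (x of cap_a_center in the frame of tray between -0.121 and 0.121 m and y of cap_a_center in the frame of tray between -0.056 and 0.056 m and z of each of cap_a_center, cap_b_center, cap_c_center in the frame of tray below 0.045 m and linear speed of each of cap_a, cap_b, cap_c below 0.02 m/s and x of cap_b_center in the frame of tray between -0.121 and 0.121 m and y of cap_b_center in the frame of tray between -0.056 and 0.056 m and x of cap_c_center in the frame of tray between -0.121 and 0.121 m and y of cap_c_center in the frame of tray between -0.056 and 0.056 m and distance of vial from where it was at the start of the episode below 0.015 m and angle between vial's own z axis and vertical below 0.1 rad and distance of each of dishes, reagent, redjar, beaker, tipbox from where it was at the start of the episode below 0.02 m); the robot touches nothing.
It fails at once if a cap is lifted more than 20 mm above where it lay (height (world z) of any of cap_a_center, cap_b_center, cap_c_center above 0.085 m).
It fails at once if a cap is squeezed, pressed or shoved with more than 15 N (contact force between the fingers and cap_a above 15 N or contact force between the fingers and cap_b above 15 N or contact force between the fingers and cap_c above 15 N).
It fails at once if the amber vial is shifted more than 15 mm or tipped (distance of vial from where it was at the start of the episode above 0.015 m or angle between vial's own z axis and vertical above 0.3 rad).
It fails at once if another bystander is shifted more than 20 mm (distance of any of dishes, reagent, redjar, beaker, tipbox from where it was at the start of the episode above 0.02 m).
It also fails if it takes over 61 s, if anything falls off the work surface, if the arm or the gripper's body presses on something with over 40 N, if the wrist force passes 120 N, or if a joint passes its speed limit or range.

### The arm

A 6-joint arm with a two-finger parallel gripper is mounted at the origin on the work surface. World frame = base frame: x ahead of the robot, y to its left, z up, the work surface at z = 0. Lengths are in m, angles in rad, forces in N, time in s.
With the tool pointing down it reaches from about 0.35 to 0.775 m from the base axis. Payload 7.3 kg.
Tool frame: the origin (TCP) lies at the very end of the fingers, on their centre line; the grasp point (between the pads) lies 19 mm behind it; z points along the fingers, y is the line along which they close (so a half turn about z gives the same grasp; the last joint's range is limited). The gripper opens to 92 mm and grips with 3 to 60 N. Pads are 19 mm wide; open, the fingers measure 130 mm over their backs; the gripper's body (75 mm by 190 mm) begins 47 mm behind the grasp point.
Start: joints at [-1.328, 0.342, 1.524, -0, 1.275, -0.146], TCP at [0.199, -0.486, 0.227] pointing down, gripper open.
Joint ranges: [-2.53, 2.53], [-0.77, 2.02], [0.04, 2.7], [-1, 4.14], [0.28, 2.66], [-3.11, 3.11]. Speed limits (rad/s): [2.57, 2.57, 3.14, 3.14, 3.14, 3.14].

### API

Orientations are given as [roll, pitch, yaw] about the fixed x, y, z axes, in that order (R = Rz(yaw) Ry(pitch) Rx(roll)).
In Python, from cell import observe, read_camera, get_calibration, hand_in, search_frame gives the robot as it stands.
- The arm moves only by the tool step_arm, never from a script. Its argument "commands" is a list of rows, each an object with "translation": the shift along the tool's x, y, z in mm, a list of three; "roll": the turn about the tool's z in rad. In form: [{"translation": [x, y, z], "roll": roll}, ...]. A call has 1 to 20 rows; each row shifts and turns the commanded pose from where the row before left it, along the tool's axes as they then stand; what a row does not reach is not made up. A row lasts 1/12 s, in which the tool goes at most 41.7 mm and 7.16 degrees, less where a joint would pass 70% of its speed; a pose out of reach is approached as far as the arm can. A call is refused whole if a number of a shift passes 41.7 or a number of a turn 0.125, either way. A call with a gripper value outside its range is refused whole. "fingers" is the opening, from 0 (shut) to 1 (fully open), set as the call begins (left out, the last holds). The fingers move at their own pace and stop on an object; "grip_force" is the grip in N (left out, the last holds). Time passes only in rows, so rows that do not move let the fingers close. It gives the time, the measured TCP pose, the force, the opening and the grip force at its end, in the units of the state.
- observe(): the state, without advancing time (a new reading comes with each control period).
- read_camera(name): name is "scene" or "top" or "wrist"; returns the picture (384x512x3 uint8, red, green, blue); there is no depth.
- get_calibration(name): a dict with "camera_matrix" (3x3 intrinsics, pixels), "world_from_camera" (4x4, takes a point from camera to world coordinates). Camera axes: x right, y up, looking along -z (the intrinsics and any distortion apply to the point x, -y, -z); pixel columns grow to the right and rows downward; lengths in m; the calibration is good to about 2 mm. The wrist camera is an equidistant fisheye: a pixel r from the principal point sees the ray r / f radians off the axis. A picture is of the moment at which its call begins: read the wrist's pose just before it. get_calibration takes no time and is no camera call; for the wrist camera it gives the pose at the moment of the call.
- hand_in(): hands the job in; it is judged then, once.
Trained networks look in the newest picture that a camera, given by its name, has taken for a name from the list of things; names that differ only in an ending like _2 or _b are one class to them, and where a whole thing is asked for, a point or a joint stands for the part that bears it (a point fixed in the world has none). Each returns a list of dicts, best first, with "confidence" (0 to 1); they miss things now and then, are a little off and sometimes report something else, mostly with a low value. They report only what shows in the picture. A call takes as long as a camera call.
- search_frame(camera, name): "at" ([x, y, z] in m, in world coordinates, good to about 4 mm: the middle of the surface that is visible of it).
The state is a dict: "time": time; "qpos": joint angles; "qvel": joint speeds; "joint_efforts": joint torques, N m; "tool_pos": TCP position; "tool_rot": TCP orientation; "contact_force": force on the tool from outside, world axes, zero at the start; "torque": the same for the moment, N m; "opening": finger opening in m; "grip_force": force on a finger pad.
Only numpy, scipy, OpenCV 4.12 (cv2) and the standard library are available. Lean on these libraries where they do the work, as an engineer would, in place of code of your own. Each camera call takes 0.05 s, during which the arm holds its last target. There are 200 camera calls.

## Working session

There is one attempt and no reset: what is moved stays moved. The work goes in short steps, Python scripts to look and compute and a tool call to move; the robot and the scene stay as the last step left them, time stands still between calls to the robot, and variables do not carry over. Pictures are saved under pics/ and viewed, at most 10 in all, crops included, and the job is handed in when it is done.

Besides the shell and the picture viewer there is one more tool, called after "Request:" by a JSON object that holds its "api" and its "payload". step_arm: Moves the arm, as the interface text tells. Its arguments: {"type":"object","properties":{"commands":{"type":"array"},"fingers":{"type":"number"},"grip_force":{"type":"number"}},"required":["commands"]}

```bash
mkdir -p pics
python3 - <<'E'
from cell import *
import cv2
s=observe();print(s['time'],s['tool_pos'],s['tool_rot'],s['opening'])
for c in('top','scene'):
    im=read_camera(c);cv2.imwrite(f'pics/{c}0.png',im[:,:,::-1])
    k=get_calibration(c);print(k['camera_matrix'],k['world_from_camera'])
    for n in['cap_a_center','vial','board','tray','slidebox','dishes','reagent','redjar','beaker','tipbox']:
        print(c,n,[([round(float(v),3) for v in d['at']],round(d['confidence'],2)) for d in search_frame(c,n)])
E
```

```text
0.0 [ 0.19894231 -0.48540789  0.22603752] [-3.14005323e+00 -2.25803259e-04  3.88824337e-01] 0.09210072347919845
[[347.54547687   0.         256.2202659 ]
 [  0.         347.54547687 195.73080837]
 [  0.           0.           1.        ]] [[-0.02708155  0.99331191 -0.11224098  0.38788741]
 [-0.99961362 -0.02761295 -0.00318231 -0.00417727]
 [-0.00626033  0.11211143  0.99367592  1.14306531]
 [ 0.          0.          0.          1.        ]]
top cap_a_center [([0.497, -0.022, 0.073], 0.49)]
top vial [([0.608, -0.118, 0.115], 0.67)]
top board [([0.524, -0.053, 0.056], 0.74)]
top tray [([0.498, -0.255, 0.007], 0.92), ([0.606, 0.121, 0.094], 0.35)]
top slidebox [([0.54, 0.135, 0.069], 0.94)]
top dishes [([0.608, 0.122, 0.1], 0.8)]
top reagent [([0.375, -0.477, 0.09], 0.71)]
top redjar [([0.434, 0.448, 0.075], 0.69)]
top beaker [([0.589, 0.46, 0.047], 0.88), ([0.551, -0.084, 0.071], 0.67), ([0.638, -0.453, 0.065], 0.36)]
top tipbox [([0.636, -0.454, 0.066], 0.78), ([0.539, 0.136, 0.069], 0.22)]
[[475.72709765   0.         243.62813879]
 [  0.         475.72709765 190.6676446 ]
 [  0.           0.           1.        ]] [[ 0.34946838 -0.75444064  0.55559984  1.26796931]
 [ 0.93681201  0.27124606 -0.22092721 -0.28866569]
 [ 0.0159722   0.59769967  0.80156097  1.15752397]
 [ 0.          0.          0.          1.        ]]
scene cap_a_center [([0.5, -0.024, 0.071], 0.46)]
scene vial [([0.617, -0.119, 0.099], 0.61)]
scene board [([0.554, -0.051, 0.055], 0.93)]
scene tray [([0.495, -0.249, 0.006], 0.95)]
scene slidebox [([0.569, 0.123, 0.067], 0.84)]
scene dishes [([0.618, 0.119, 0.095], 0.97)]
scene reagent [([0.398, -0.488, 0.082], 0.76)]
scene redjar [([0.45, 0.445, 0.053], 0.73), ([0.617, -0.118, 0.098], 0.43)]
scene beaker [([0.589, 0.448, 0.054], 0.59)]
scene tipbox [([0.661, -0.458, 0.07], 0.8)]
```

View pics/top0.png

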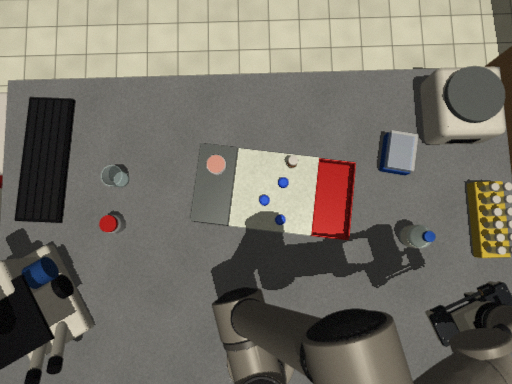

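View pics/scene0.png

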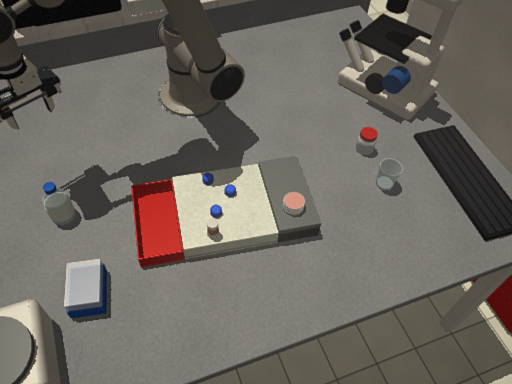

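The top view shows caps near (283,183), (264,200) and (281,219). The vial is at (292,160), the tray is on the right (-y) and the slide box with dishes is on the left. Next I'll measure the caps and the board axes.

```bash
cat > h.py <<'E'
from cell import *
import cv2,numpy as np
def proj(c,uv,z):
    k=get_calibration(c);K=k['camera_matrix'];T=np.array(k['world_from_camera'])
    d=np.linalg.inv(K)@np.array([uv[0],uv[1],1.]);d=T[:3,:3]@(d*[1,-1,-1])
    return T[:3,3]+d*(z-T[2,3])/d[2]
def blobs(m,amin):
    n,l,s,c=cv2.connectedComponentsWithStats(m.astype(np.uint8))
    return [(c[i],s[i]) for i in range(1,n) if s[i,4]>=amin]
def caps(c,box):
    im=read_camera(c);h=cv2.cvtColor(im,cv2.COLOR_RGB2HSV)
    m=(h[...,0]>105)&(h[...,0]<130)&(h[...,1]>150)
    u0,v0,u1,v1=box;q=np.zeros_like(m);q[v0:v1,u0:u1]=m[v0:v1,u0:u1]
    return im,[(b[0].round(1),int(b[1][4]),proj(c,b[0],.068).round(4)) for b in blobs(q,15)]
E
python3 - <<'E'
from h import *
im,r=caps('top',(190,140,360,245));print(*r,sep='\n')
im2,r=caps('scene',(130,150,320,270));print(*r,sep='\n')
h=cv2.cvtColor(im,cv2.COLOR_RGB2HSV)
red=(h[...,1]>180)&((h[...,0]<8)|(h[...,0]>172));red[:, :300]=0;red[:,365:]=0
red=cv2.morphologyEx(red.astype(np.uint8),cv2.MORPH_CLOSE,np.ones((3,3)))
b=max(blobs(red,50),key=lambda b:b[1][4]);print(b)
p=np.argwhere(red)[:,::-1].astype(np.float32)
q=cv2.boxPoints(cv2.minAreaRect(p));print(q,[proj('top',a,.045).round(4)[:2] for a in q])
w=(h[...,1]<60)&(h[...,2]>190);w[:140]=0;w[245:]=0;w[:,:200]=0;w[:,350:]=0
p=np.argwhere(w)[:,::-1].astype(np.float32)
q=cv2.boxPoints(cv2.minAreaRect(p));print(q,[proj('top',a,.055).round(4)[:2] for a in q])
a=cv2.resize(im[135:250,185:365],None,fx=4,fy=4,interpolation=cv2.INTER_CUBIC);cv2.imwrite('pics/z.png',a[:,:,::-1])
E
```

```text
(array([282.6, 182.3]), 78, array([ 0.5492, -0.0843,  0.068 ]))
(array([263.9, 199.8]), 73, array([ 0.496 , -0.0242,  0.068 ]))
(array([279.7, 219.5]), 71, array([ 0.4336, -0.0713,  0.068 ]))
(array([206. , 177.7]), 44, array([ 0.4314, -0.0751,  0.068 ]))
(array([229.9, 188.7]), 64, array([ 0.4929, -0.023 ,  0.068 ]))
(array([215.5, 209.4]), 66, array([ 0.5471, -0.0844,  0.068 ]))
(array([333.25841515, 199.21598878]), array([ 312,  159,   43,   81, 2852], dtype=int32))
[[303.72705 324.6209 ]
 [317.8072  158.47519]
 [355.2165  161.64548]
 [341.13635 327.7912 ]] [array([ 0.1125, -0.1348]), array([ 0.6269, -0.2018]), array([ 0.6131, -0.3212]), array([ 0.1003, -0.2481])]
[[200.64313 221.8282 ]
 [209.6114  144.4767 ]
 [319.4394  157.21037]
 [310.47113 234.56187]] [array([0.4335, 0.1753]), array([0.6803, 0.1442]), array([ 0.6287, -0.2054]), array([ 0.3847, -0.166 ])]
```

View pics/z.png

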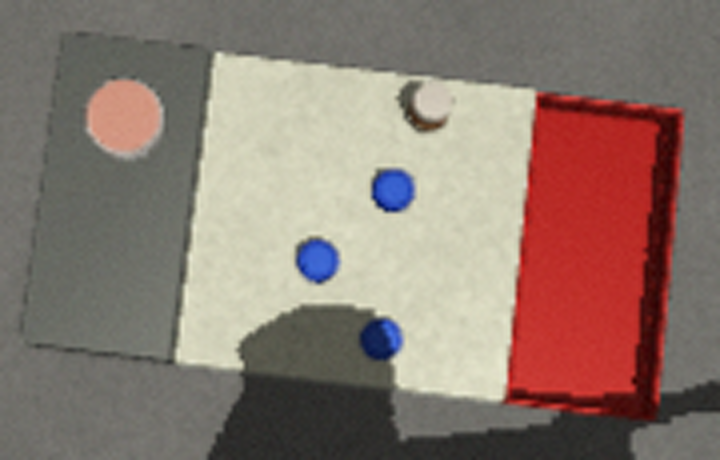

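```bash
cat >> h.py <<'E'
C=[proj('top',a,.055)[:2] for a in [(238.5,148.2),(319,157.5),(311.8,235.5),(228.8,225.8)]]  # TL TR BR BL
c0=sum(C)/4
ys=[C[0]-C[1],C[3]-C[2]];xs=[C[0]-C[3],C[1]-C[2]]
yaw=np.mean([np.arctan2(-v[0],v[1]) for v in ys]+[np.arctan2(v[1],v[0]) for v in xs])
R=np.array([[np.cos(yaw),-np.sin(yaw)],[np.sin(yaw),np.cos(yaw)]])
def tob(p): return R.T@(np.array(p)[:2]-c0)
E
python3 - <<'E'
from h import *
print(c0,yaw,[np.linalg.norm(v) for v in ys+xs],[tob(c).round(4) for c in C])
for p in[(.548,-.0843),(.4945,-.0236),(.4325,-.073),(.612,-.119)]:print(tob(p).round(4))
s=observe();p=s['tool_pos'];y=s['tool_rot'][2]
t=c0+R@[tob((.548,-.0843))[0],tob((.548,-.0843))[1]+.055]
d=t-p[:2];print('target',t,'tool shift mm',1e3*(d@[np.cos(y),np.sin(y)]),1e3*(d@[np.sin(y),-np.cos(y)]),'roll',-(yaw+np.pi/2-y), s['time'])
E
```

```text
[ 0.52340568 -0.05866606] -0.14241448113350136 [np.float64(0.25860851331817725), np.float64(0.2600569892574996), np.float64(0.24923526909663865), np.float64(0.24845013936229382)] [array([0.1249, 0.1296]), array([ 0.1239, -0.129 ]), array([-0.1245, -0.1303]), array([-0.1243,  0.1298])]
[ 0.028  -0.0219]
[-0.0336  0.0306]
[-0.088  -0.0271]
[ 0.0963 -0.0471]
target [ 0.55580635 -0.02985681] tool shift mm 502.988809284296 -286.6825817645032 roll -1.039578557594781 1.2
```

Request:
{"api": "step_arm", "payload": {"commands": [{"translation":[25.15,-14.35,0],"roll":0},{"translation":[25.15,-14.35,0],"roll":0},{"translation":[25.15,-14.35,0],"roll":0},{"translation":[25.15,-14.35,0],"roll":0},{"translation":[25.15,-14.35,0],"roll":0},{"translation":[25.15,-14.35,0],"roll":0},{"translation":[25.15,-14.35,0],"roll":0},{"translation":[25.15,-14.35,0],"roll":0},{"translation":[25.15,-14.35,0],"roll":0},{"translation":[25.15,-14.35,0],"roll":0},{"translation":[25.15,-14.35,0],"roll":0},{"translation":[25.15,-14.35,0],"roll":0},{"translation":[25.15,-14.35,0],"roll":0},{"translation":[25.15,-14.35,0],"roll":0},{"translation":[25.15,-14.35,0],"roll":0},{"translation":[25.15,-14.35,0],"roll":0},{"translation":[25.15,-14.35,0],"roll":0},{"translation":[25.15,-14.35,0],"roll":0},{"translation":[25.15,-14.35,0],"roll":0},{"translation":[25.15,-14.35,0],"roll":0}], "fingers": 0, "grip_force": 10}}

```text
time: 2.87
tool_pos: [0.5565, -0.0282, 0.2267]
tool_rot: [3.141, -0.0, 0.389]
contact_force: [0.6, -1.1, 1.0]
opening: 0.0006
grip_force: 0.0
```

Request:
{"api": "step_arm", "payload": {"commands": [{"translation":[0,0,0],"roll":-0.104},{"translation":[0,0,0],"roll":-0.104},{"translation":[0,0,0],"roll":-0.104},{"translation":[0,0,0],"roll":-0.104},{"translation":[0,0,0],"roll":-0.104},{"translation":[0,0,0],"roll":-0.104},{"translation":[0,0,0],"roll":-0.104},{"translation":[0,0,0],"roll":-0.104},{"translation":[0,0,0],"roll":-0.104},{"translation":[0,0,0],"roll":-0.104},{"translation":[0,0,0],"roll":0},{"translation":[0,0,0],"roll":0}]}}

```text
time: 3.87
tool_pos: [0.5557, -0.0296, 0.2267]
tool_rot: [-3.142, 0.0, 1.426]
contact_force: [-0.1, 0.3, 0.3]
opening: 0.0003
grip_force: 0.0
```

```bash
cat >> h.py <<'E'
def st():
    s=observe();p=s['tool_pos'];print('t',s['time'],'tip board mm',(1e3*tob(p)).round(1),'z',round(1e3*p[2],1),'yaw err',round(s['tool_rot'][2]-yaw-np.pi/2,4),s['tool_rot'][:2],'F',np.round(s['contact_force'],1),'open',s['opening'],np.round(s['qpos'],2))
E
python3 - <<'E'
from h import *
st()
im=read_camera('wrist');cv2.imwrite('pics/w1.png',im[:,:,::-1])
E
```

```text
t 3.8667 tip board mm [27.8 33.4] z 226.7 yaw err -0.0026 [-3.14157008e+00  5.23188146e-05] F [-0.1  0.3  0.3] open 0.0002960002523399238 [-0.19  0.4   1.44 -0.    1.31 -0.05]
```

View pics/w1.png

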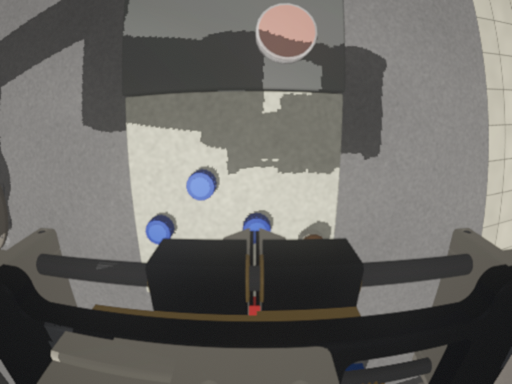

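The wrist view shows the fingers lined up with the middle cap's column, with that cap at (257,225). The other caps are at (200,185) and (160,230). I'll open the fingers slightly so they give two contact points, then descend behind the cap.

Request:
{"api": "step_arm", "payload": {"commands": [{"translation":[0,0,12],"roll":0},{"translation":[0,0,12],"roll":0},{"translation":[0,0,12],"roll":0},{"translation":[0,0,12],"roll":0},{"translation":[0,0,12],"roll":0},{"translation":[0,0,12],"roll":0},{"translation":[0,0,12],"roll":0},{"translation":[0,0,12],"roll":0},{"translation":[0,0,12],"roll":0},{"translation":[0,0,12],"roll":0},{"translation":[0,0,12],"roll":0},{"translation":[0,0,12],"roll":0},{"translation":[0,0,10],"roll":0},{"translation":[0,0,6],"roll":0},{"translation":[0,0,4],"roll":0},{"translation":[0,0,2],"roll":0},{"translation":[0,0,0],"roll":0},{"translation":[0,0,0],"roll":0}], "fingers": 0.17}}

```text
time: 5.42
tool_pos: [0.556, -0.0296, 0.0611]
tool_rot: [3.141, 0.0, 1.429]
contact_force: [0.1, -1.2, -0.3]
opening: 0.0156
grip_force: 0.0
```

Run:
```python
from h import *
st()
```

```text
t 5.4167 tip board mm [28.1 33.4] z 61.1 yaw err 0.0002 [3.14082399e+00 1.44061778e-04] F [ 0.1 -1.2 -0.3] open 0.015603713397543595 [-0.19  0.58  1.64 -0.    0.92 -0.05]
```

Request:
{"api": "step_arm", "payload": {"commands": [{"translation":[-5,0,0],"roll":0},{"translation":[-5,0,0],"roll":0},{"translation":[-5,0,0],"roll":0},{"translation":[-5,0,0],"roll":0},{"translation":[-3,0,0],"roll":0},{"translation":[-3,0,0],"roll":0},{"translation":[-3,0,0],"roll":0},{"translation":[-3,0,0],"roll":0},{"translation":[-4,0,0],"roll":0},{"translation":[-5,0,0],"roll":0},{"translation":[-5,0,0],"roll":0},{"translation":[-5,0,0],"roll":0},{"translation":[-5,0,0],"roll":0},{"translation":[-5,0,0],"roll":0},{"translation":[-5,0,0],"roll":0},{"translation":[-5,0,0],"roll":0},{"translation":[-5,0,0],"roll":0},{"translation":[-5,0,0],"roll":0},{"translation":[-5,0,0],"roll":0},{"translation":[-5,0,0],"roll":0}]}}

```text
time: 7.08
tool_pos: [0.5428, -0.1202, 0.0607]
tool_rot: [3.141, 0.0, 1.429]
contact_force: [-0.3, 0.0, -0.2]
opening: 0.0156
grip_force: 0.0
```

Run:
```python
from h import *
st()
im,r=caps('scene',(130,150,320,270));print(*[(a,b,tob(c)) for a,b,c in r],sep='\n')
```

```text
t 7.0833 tip board mm [ 27.9 -58.2] z 60.7 yaw err 0.0004 [3.14148999e+00 9.64956063e-05] F [-0.3  0.  -0.2] open 0.015613183492180544 [-0.36  0.58  1.64 -0.    0.92 -0.21]
(array([229.5, 188.8]), 47, array([-0.03520192,  0.02987215]))
```

Request:
{"api": "step_arm", "payload": {"commands": [{"translation":[-5,0,0],"roll":0},{"translation":[-5,0,0],"roll":0},{"translation":[-5,0,0],"roll":0},{"translation":[-5,0,0],"roll":0},{"translation":[-5,0,0],"roll":0},{"translation":[-5,0,0],"roll":0},{"translation":[-5,0,0],"roll":0},{"translation":[-5,0,0],"roll":0},{"translation":[-5,0,0],"roll":0},{"translation":[-5,0,0],"roll":0},{"translation":[-5,0,0],"roll":0},{"translation":[-5,0,0],"roll":0},{"translation":[-5,0,0],"roll":0},{"translation":[-5,0,0],"roll":0},{"translation":[-5,0,0],"roll":0},{"translation":[-3,0,0],"roll":0},{"translation":[0,0,0],"roll":0},{"translation":[0,0,0],"roll":0},{"translation":[0,0,0],"roll":0}]}}

```text
time: 8.72
tool_pos: [0.5318, -0.1967, 0.0607]
tool_rot: [-3.142, -0.0, 1.429]
contact_force: [-0.1, 0.1, 0.0]
opening: 0.0155
grip_force: 0.0
```

Request:
{"api": "step_arm", "payload": {"commands": [{"translation":[0,0,-10],"roll":0},{"translation":[0,0,-15],"roll":0},{"translation":[0,0,-15],"roll":0},{"translation":[0,0,-15],"roll":0},{"translation":[0,0,-15],"roll":0},{"translation":[10,-4,-5],"roll":0},{"translation":[20,-5,0],"roll":0},{"translation":[20,-5,0],"roll":0},{"translation":[20,-5,0],"roll":0},{"translation":[20,-5,0],"roll":0},{"translation":[20,-5,0],"roll":0},{"translation":[20,-5,0],"roll":0},{"translation":[20,-5,0],"roll":0},{"translation":[20,-5,0],"roll":0},{"translation":[20,-5,0],"roll":0},{"translation":[20,-5,0],"roll":0},{"translation":[12,-7,0],"roll":0},{"translation":[0,0,0],"roll":0},{"translation":[0,0,0],"roll":0}]}}

```text
time: 10.3
tool_pos: [0.5023, 0.0322, 0.1358]
tool_rot: [-3.142, 0.0, 1.431]
contact_force: [0.3, -0.3, -0.8]
opening: 0.0157
grip_force: 0.0
```

Run:
```python
from h import *
st()
for c,b in(('scene',(125,150,320,270)),('top',(190,140,360,245))):
    im,r=caps(c,b);print(*[(a,b,tob(c).round(4)) for a,b,c in r],sep='\n')
    cv2.imwrite(f'pics/{c}2.png',im[:,:,::-1])
```

```text
t 10.3 tip board mm [-33.8  86.9] z 135.8 yaw err 0.0023 [-3.14150014e+00  3.41495323e-04] F [ 0.3 -0.3 -0.8] open 0.015726227693771938 [-0.09  0.4   1.71 -0.    1.03  0.05]
(array([207.3, 177.3]), 66, array([-0.0893, -0.0253]))
(array([230.1, 188.8]), 61, array([-0.035 ,  0.0315]))
(array([174. , 225.9]), 55, array([ 0.0576, -0.1415]))
(array([319.2, 189.6]), 45, array([ 0.0195, -0.1373]))
(array([279.5, 219.4]), 75, array([-0.087 , -0.0245]))
```

View pics/scene2.png

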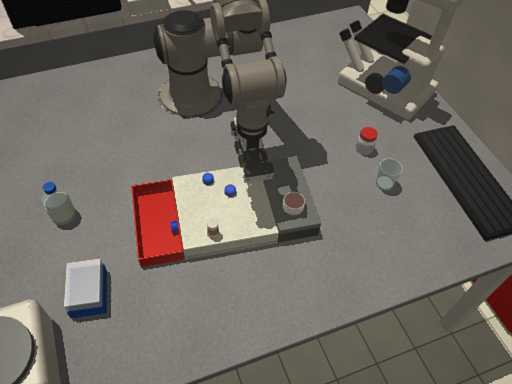

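The first cap is in the tray at about (174,226), and the vial and bystanders haven't moved. Next is the cap at board (-34, 31).

Request:
{"api": "step_arm", "payload": {"commands": [{"translation":[0,0,10],"roll":0},{"translation":[0,0,12],"roll":0},{"translation":[0,0,12],"roll":0},{"translation":[0,0,12],"roll":0},{"translation":[0,0,12],"roll":0},{"translation":[0,0,9],"roll":0},{"translation":[0,0,5],"roll":0},{"translation":[0,0,3],"roll":0},{"translation":[0,0,0],"roll":0},{"translation":[0,0,0],"roll":0}]}}

```text
time: 11.23
tool_pos: [0.5031, 0.0314, 0.0609]
tool_rot: [3.141, 0.0, 1.429]
contact_force: [-0.1, -0.7, 0.7]
opening: 0.0154
grip_force: 0.0
```

Run:
```python
from h import *
st()
a,b=[173.99,225.9],[319.2,189.6]
print(min((np.linalg.norm(proj('scene',a,z)-proj('top',b,z)),z,tuple(tob(proj('top',b,z))),tuple(tob(proj('scene',a,z)))) for z in np.arange(0,.08,.004)))
```

```text
t 11.2333 tip board mm [-32.9  86.2] z 60.9 yaw err 0.0002 [3.14121419e+00 7.89793926e-05] F [-0.1 -0.7  0.7] open 0.015419483602727086 [-0.09  0.51  1.79 -0.    0.84  0.05]
(np.float64(0.0028065386807412), np.float64(0.02), (np.float64(0.026573561532281215), np.float64(-0.14506330648700147)), (np.float64(0.02620283082443112), np.float64(-0.14228136146440423)))
```

Request:
{"api": "step_arm", "payload": {"commands": [{"translation":[-5,0,0],"roll":0},{"translation":[-5,0,0],"roll":0},{"translation":[-5,0,0],"roll":0},{"translation":[-5,0,0],"roll":0},{"translation":[-3,0,0],"roll":0},{"translation":[-3,0,0],"roll":0},{"translation":[-3,0,0],"roll":0},{"translation":[-3,0,0],"roll":0},{"translation":[-4,0,0],"roll":0},{"translation":[-5,0,0],"roll":0},{"translation":[-5,0,0],"roll":0},{"translation":[-5,0,0],"roll":0},{"translation":[-5,0,0],"roll":0},{"translation":[-5,0,0],"roll":0},{"translation":[-5,0,0],"roll":0},{"translation":[-5,0,0],"roll":0},{"translation":[-5,0,0],"roll":0},{"translation":[-5,0,0],"roll":0},{"translation":[-5,0,0],"roll":0},{"translation":[-5,0,0],"roll":0}]}}

```text
time: 12.9
tool_pos: [0.4898, -0.0591, 0.0607]
tool_rot: [3.142, 0.0, 1.429]
contact_force: [-0.7, 0.7, 0.9]
opening: 0.0154
grip_force: 0.0
```

Request:
{"api": "step_arm", "payload": {"commands": [{"translation":[-5,0,0],"roll":0},{"translation":[-5,0,0],"roll":0},{"translation":[-5,0,0],"roll":0},{"translation":[-5,0,0],"roll":0},{"translation":[-5,0,0],"roll":0},{"translation":[-5,0,0],"roll":0},{"translation":[-5,0,0],"roll":0},{"translation":[-5,0,0],"roll":0},{"translation":[-5,0,0],"roll":0},{"translation":[-5,0,0],"roll":0},{"translation":[-5,0,0],"roll":0},{"translation":[-5,0,0],"roll":0},{"translation":[-5,0,0],"roll":0},{"translation":[-5,0,0],"roll":0},{"translation":[-5,0,0],"roll":0},{"translation":[0,0,0],"roll":0}]}}

```text
time: 14.23
tool_pos: [0.4793, -0.1338, 0.0607]
tool_rot: [3.141, 0.0, 1.428]
contact_force: [-0.3, -0.8, 0.1]
opening: 0.0155
grip_force: 0.0
```

Run:
```python
from h import *
st()
```

```text
t 14.2333 tip board mm [-33.  -80.6] z 60.7 yaw err -0.0003 [3.14131306e+00 3.46869515e-04] F [-0.3 -0.8  0.1] open 0.015480900778925529 [-0.43  0.5   1.81 -0.    0.84 -0.28]
```

Request:
{"api": "step_arm", "payload": {"commands": [{"translation":[-5,0,0],"roll":0},{"translation":[-5,0,0],"roll":0},{"translation":[-5,0,0],"roll":0},{"translation":[-5,0,0],"roll":0},{"translation":[-5,0,0],"roll":0},{"translation":[-5,0,0],"roll":0},{"translation":[-5,0,0],"roll":0},{"translation":[-5,0,0],"roll":0},{"translation":[-5,0,0],"roll":0},{"translation":[-5,0,0],"roll":0},{"translation":[-5,0,0],"roll":0},{"translation":[-2,0,0],"roll":0},{"translation":[0,0,0],"roll":0},{"translation":[0,0,0],"roll":0},{"translation":[0,0,0],"roll":0}]}}

```text
time: 15.48
tool_pos: [0.4712, -0.189, 0.0607]
tool_rot: [-3.141, -0.0, 1.429]
contact_force: [-0.4, 0.1, -0.2]
opening: 0.0158
grip_force: 0.0
```

Request:
{"api": "step_arm", "payload": {"commands": [{"translation":[0,0,-10],"roll":0},{"translation":[0,0,-15],"roll":0},{"translation":[0,0,-15],"roll":0},{"translation":[0,0,-15],"roll":0},{"translation":[0,0,-15],"roll":0},{"translation":[8,0,-5],"roll":0},{"translation":[20,-5,0],"roll":0},{"translation":[20,-5,0],"roll":0},{"translation":[20,-5,0],"roll":0},{"translation":[20,-10,0],"roll":0},{"translation":[20,-10,0],"roll":0},{"translation":[20,-10,0],"roll":0},{"translation":[20,-5,0],"roll":0},{"translation":[20,-5,0],"roll":0},{"translation":[0,0,0],"roll":0},{"translation":[0,0,0],"roll":0}]}}

```text
time: 16.82
tool_pos: [0.4403, -0.014, 0.1358]
tool_rot: [3.141, 0.0, 1.431]
contact_force: [-0.7, -0.1, 0.0]
opening: 0.0159
grip_force: 0.0
```

Run:
```python
from h import *
st()
for c,b in(('scene',(125,150,320,270)),('top',(190,140,360,245))):
    im,r=caps(c,b);print(*[(a,b,tob(c).round(4)) for a,b,c in r],sep='\n')
    cv2.imwrite(f'pics/{c}3.png',im[:,:,::-1])
```

```text
t 16.8167 tip board mm [-88.6  32.4] z 135.8 yaw err 0.003 [3.14149134e+00 1.32076727e-04] F [-0.7 -0.1  0. ] open 0.01591329923289719 [-0.21  0.3   1.88 -0.    0.97 -0.07]
(array([207.4, 177.4]), 68, array([-0.0889, -0.0251]))
(array([171.4, 208.4]), 54, array([-0.0009, -0.1412]))
(array([174. , 226.1]), 57, array([ 0.0581, -0.1415]))
(array([319.2, 189.3]), 43, array([ 0.0202, -0.1372]))
(array([317.2, 207.9]), 42, array([-0.0382, -0.1367]))
```

View pics/scene3.png

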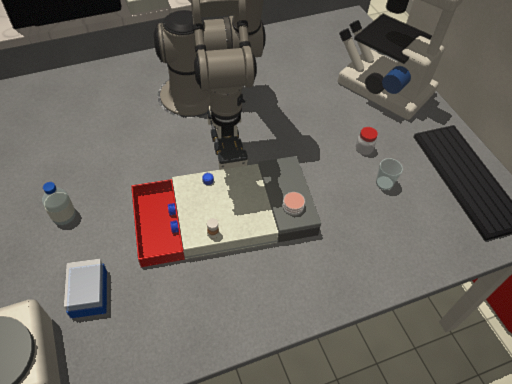

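Two caps are now in the tray at (171,208) and (174,226), and the vial is untouched. The last cap, at (207,177), lies straight ahead of the fingers.

Request:
{"api": "step_arm", "payload": {"commands": [{"translation":[0,0,10],"roll":0},{"translation":[0,0,12],"roll":0},{"translation":[0,0,12],"roll":0},{"translation":[0,0,12],"roll":0},{"translation":[0,0,12],"roll":0},{"translation":[0,0,9],"roll":0},{"translation":[0,0,5],"roll":0},{"translation":[0,0,3],"roll":0},{"translation":[0,0,0],"roll":0},{"translation":[0,0,0],"roll":0}]}}

```text
time: 17.75
tool_pos: [0.4409, -0.0153, 0.0609]
tool_rot: [3.141, 0.0, 1.429]
contact_force: [0.1, 0.0, 0.1]
opening: 0.0154
grip_force: 0.0
```

Request:
{"api": "step_arm", "payload": {"commands": [{"translation":[-5,0,0],"roll":0},{"translation":[-5,0,0],"roll":0},{"translation":[-5,0,0],"roll":0},{"translation":[-5,0,0],"roll":0},{"translation":[-3,0,0],"roll":0},{"translation":[-3,0,0],"roll":0},{"translation":[-3,0,0],"roll":0},{"translation":[-3,0,0],"roll":0},{"translation":[-4,0,0],"roll":0},{"translation":[-5,0,0],"roll":0},{"translation":[-5,0,0],"roll":0},{"translation":[-5,0,0],"roll":0},{"translation":[-5,0,0],"roll":0},{"translation":[-5,0,0],"roll":0},{"translation":[-5,0,0],"roll":0},{"translation":[-5,0,0],"roll":0},{"translation":[-5,0,0],"roll":0},{"translation":[-5,0,0],"roll":0},{"translation":[-5,0,0],"roll":0},{"translation":[-5,0,0],"roll":0}]}}

```text
time: 19.42
tool_pos: [0.4276, -0.1057, 0.0607]
tool_rot: [3.142, 0.0, 1.429]
contact_force: [-0.2, -0.2, -0.4]
opening: 0.0157
grip_force: 0.0
```

Run:
```python
from h import *
st()
```

```text
t 19.4167 tip board mm [-88.1 -60.2] z 60.7 yaw err 0.0005 [3.14152755e+00 1.08706782e-04] F [-0.2 -0.2 -0.4] open 0.015745867982558014 [-0.42  0.42  1.96 -0.    0.76 -0.27]
```

Request:
{"api": "step_arm", "payload": {"commands": [{"translation":[-5,0,0],"roll":0},{"translation":[-5,0,0],"roll":0},{"translation":[-5,0,0],"roll":0},{"translation":[-5,0,0],"roll":0},{"translation":[-5,0,0],"roll":0},{"translation":[-5,0,0],"roll":0},{"translation":[-5,0,0],"roll":0},{"translation":[-5,0,0],"roll":0},{"translation":[-5,0,0],"roll":0},{"translation":[-5,0,0],"roll":0},{"translation":[-5,0,0],"roll":0},{"translation":[-5,0,0],"roll":0},{"translation":[-5,0,0],"roll":0},{"translation":[-5,0,0],"roll":0},{"translation":[-5,0,0],"roll":0},{"translation":[-1,0,0],"roll":0},{"translation":[0,0,0],"roll":0},{"translation":[0,0,0],"roll":0},{"translation":[0,0,0],"roll":0}]}}

```text
time: 21.0
tool_pos: [0.4169, -0.1803, 0.0607]
tool_rot: [-3.142, -0.0, 1.429]
contact_force: [0.3, -0.0, 0.8]
opening: 0.0156
grip_force: 0.0
```

Request:
{"api": "step_arm", "payload": {"commands": [{"translation":[0,0,-10],"roll":0},{"translation":[0,0,-15],"roll":0},{"translation":[0,0,-15],"roll":0},{"translation":[0,0,-15],"roll":0},{"translation":[0,0,-15],"roll":0},{"translation":[8,0,-15],"roll":0},{"translation":[20,0,-10],"roll":0},{"translation":[20,0,0],"roll":0},{"translation":[20,0,0],"roll":0},{"translation":[20,0,0],"roll":0},{"translation":[20,0,0],"roll":0},{"translation":[20,0,0],"roll":0},{"translation":[20,0,0],"roll":0},{"translation":[20,0,0],"roll":0},{"translation":[20,0,0],"roll":0},{"translation":[0,0,0],"roll":0},{"translation":[0,0,0],"roll":0},{"translation":[0,0,0],"roll":0}]}}

```text
time: 22.5
tool_pos: [0.4434, 0.0054, 0.1557]
tool_rot: [-3.142, 0.0, 1.429]
contact_force: [-0.2, -0.7, -0.1]
opening: 0.016
grip_force: 0.0
```

Run:
```python
from h import *
st()
for c,b in(('scene',(125,150,320,270)),('top',(190,140,360,245))):
    im,r=caps(c,b);print(*[(a,b,proj(c,a,.02),tob(proj(c,a,.02)).round(4)) for a,b,_ in r],sep='\n')
    cv2.imwrite(f'pics/{c}4.png',im[:,:,::-1])
    print([search_frame(c,n)[0] for n in('vial','dishes')])
```

```text
t 22.5 tip board mm [-88.2  52.1] z 155.7 yaw err 0.0011 [-3.14153623e+00  4.23869017e-04] F [-0.2 -0.7 -0.1] open 0.016030182431554695 [-0.16  0.27  1.84 -0.    1.03 -0.02]
(array([169.1, 193.4]), 55, array([ 0.41427291, -0.18638399,  0.02      ]), array([-0.0899, -0.1419]))
(array([171.4, 208.5]), 55, array([ 0.46907967, -0.19433915,  0.02      ]), array([-0.0345, -0.142 ]))
(array([174. , 226.2]), 57, array([ 0.53012426, -0.20346688,  0.02      ]), array([ 0.0272, -0.1424]))
[{'at': [0.6192, -0.1182, 0.0958], 'confidence': 0.73}, {'at': [0.6211, 0.1232, 0.0959], 'confidence': 0.88}]
(array([319.2, 189.3]), 42, array([ 0.53010462, -0.20607909,  0.02      ]), array([ 0.0276, -0.145 ]))
(array([317.2, 207.9]), 42, array([ 0.46965044, -0.19674282,  0.02      ]), array([-0.0336, -0.1443]))
(array([315.5, 225. ]), 44, array([ 0.41469301, -0.18870304,  0.02      ]), array([-0.0892, -0.1442]))
[{'at': [0.6103, -0.1162, 0.1166], 'confidence': 0.66}, {'at': [0.6081, 0.121, 0.0965], 'confidence': 0.72}]
```

View pics/scene4.png

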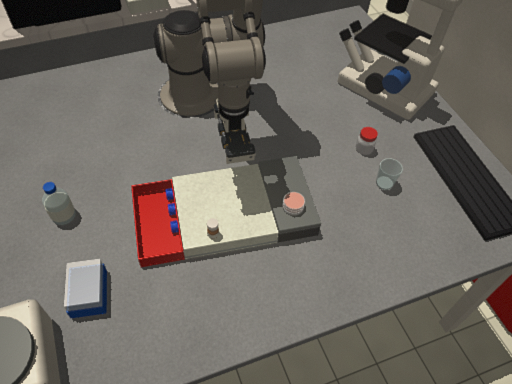

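All three caps are in the tray at (169,193), (171,208) and (174,226), below the rim. The vial and dishes haven't moved, and the arm is clear.

```bash
python3 -c "
from cell import *
print(hand_in())"
```

```text
the job is handed in; nothing more can be done
None
```

All three blue caps were swept into the red tray with the vial and bystanders left in place, and the job was handed in after about 23 s; the hand-in returned no verdict.

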